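Fold up the catch tray and seat the sprung bayonet collar

ROBOT

A 7-joint arm with a two-finger parallel gripper is mounted at the origin on the work surface. World frame = base frame: x ahead of the robot, y to its left, z up, the work surface at z = 0. Lengths are in m, angles in rad, forces in N, time in s.
With the tool pointing down it reaches from about 0.425 to 0.875 m from the base axis. Payload 4.7 kg.
Tool frame: the origin (TCP) lies midway between the tips of the shut fingers; the grasp point (between the pads) lies 19 mm behind it; y points along the fingers, z is the direction in which the jaws open and shut, and the axes are right-handed (so a half turn about y gives the same grasp; the last joint's range is limited). The gripper opens to 87 mm and grips with 3 to 60 N. Pads are 19 mm wide; open, the fingers measure 117 mm over their backs; the gripper's body (75 mm by 190 mm) begins 51 mm behind the grasp point.
Start: joints at [1.336, 0.321, -0.07, 1.45, 0.023, 1.371, -0.057], TCP at [0.16, -0.63, 0.223] pointing down, gripper open.
Joint ranges: [-2.86, 2.86], [-0.3, 2.09], [-1.38, 1.24], [0.06, 2.45], [-1.56, 4.7], [0.09, 2.05], [-2.69, 2.69]. Speed limits (rad/s): [2.57, 2.57, 3.14, 3.14, 3.14, 3.14, 3.14].

INTERFACE

Orientations are given as a rotation vector (axis times angle).
In Python, from bench import ctrl gives the robot as it stands.
- The arm moves only by the tool play_rows, never from a script. Its arguments are lists of equal length, an entry for each row: "translation": the shift along the tool's x, y, z in mm, a list of three; "turn": the turn, a rotation vector about the tool's x, y, z in rad, a list of three; "fingers": the opening, from -1 (shut) to 1 (fully open), so that 0 is half open. In form: {"translation": [[dx, dy, dz], ...], "turn": [[wx, wy, wz], ...], "fingers": [fingers, ...]}. A call has exactly 10 rows; each row shifts and turns the commanded pose from where the row before left it, along the tool's axes as they then stand; what a row does not reach is not made up. A row lasts 1/12 s, in which the tool goes at most 41.7 mm and 7.16 degrees, less where a joint would pass 70% of its speed; a pose out of reach is approached as far as the arm can. A call with a gripper value outside its range is refused whole. The fingers move at their own pace and stop on an object; "grip_force" is the grip in N (left out, the last holds). Time passes only in rows, so rows that do not move let the fingers close, or fill a call up. It gives the time, the measured TCP pose, the force and the opening at its end, in the units of the state.
- ctrl.get_state(): the state, without advancing time (a new reading comes with each control period).
- ctrl.get_image(name): name is "side" or "top"; returns the picture (480x640x3 uint8, blue, green, red); there is no depth.
- ctrl.camera_info(name): a dict with "camera_matrix" (3x3 intrinsics, pixels), "R" (3x3) and "t" (3): a world point X has camera coordinates R X + t. Camera axes: x right, y down, z forward; pixel columns grow to the right and rows downward; lengths in m; the calibration is good to about 2 mm. A picture is of the moment at which its call begins. camera_info takes no time and is no camera call.
- ctrl.close_job(): hands the job in, once; it reports no verdict.
The state is a dict: "time": time; "joint_positions": joint angles; "qd": joint speeds; "joint_torque": joint torques, N m; "position": TCP position; "tool_rot": TCP orientation; "ft_force": force on the tool from outside, world axes, zero at the start; "torque": the same for the moment, N m; "grip_width": opening from 0.0 (shut) to 1.0 (fully open).
Only numpy, scipy, OpenCV 4.12 (cv2) and the standard library are available. Lean on these libraries where they do the work, as an engineer would, in place of code of your own. Each camera call takes 0.05 s, during which the arm holds its last target.

TASK

Fold up the three hinged walls of the steel catch tray until they stand upright, and only then seat the knurled collar that sits loosely on the post in the middle: turn it until its hidden keyways drop over the pins and push it down fully home against its spring. Finish while still holding it pushed home (do not let go: the spring would lift it again), and leave the loose things in and around the tray where they are.

Things in the scene. Friction and masses are not known exactly. Their poses are not given: they have to be found in the camera images.
- tray: Catch tray screwed to the bench, base plate 180 x 180 x 10 mm; origin at the centre of its underside. Fixed wall, 65 mm high, on its +x side; hinged walls on its +y (left), -y (right) and -x (near) sides, hinge lines 90 mm from the centre, 10 mm above the bench. The collar stands at its centre, its top at first 134 mm above the bench: keep the gripper's body clear of it while folding.
- wall_left (a joint): Hinged aluminium wall on the left (+y of the tray): plate 168 mm long, 55 mm from hinge to its yellow free edge, 4 mm thick. 0 = folded out level, away from the tray; 1.57 = upright; stop at 1.60. Stays where left (about 1 N moves it); starts at 0.45 to 1.0. Smooth and slippery: a finger moving in from outside (and rising a little) pushes it up.
- wall_right (a joint): Hinged aluminium wall on the right (-y of the tray): plate 168 mm long, 55 mm from hinge to its yellow free edge, 4 mm thick. 0 = folded out level, away from the tray; 1.57 = upright; stop at 1.60. Stays where left (about 1 N moves it); starts at 0.45 to 1.0. Smooth and slippery: a finger moving in from outside (and rising a little) pushes it up.
- wall_near (a joint): Hinged aluminium wall on the near (-x of the tray, towards the robot): plate 168 mm long, 55 mm from hinge to its yellow free edge, 4 mm thick. 0 = folded out level, away from the tray; 1.57 = upright; stop at 1.60. Stays where left (about 1 N moves it); starts at 0.45 to 1.0. Smooth and slippery: a finger moving in from outside (and rising a little) pushes it up.
- wall_left_edge (a point): Middle of the free (yellow) edge of the left wall, mid-thickness; its x axis points from the hinge to the free edge, its y axis runs along the hinge. The hinge line is 55 mm back along -x.
- wall_right_edge (a point): Middle of the free (yellow) edge of the right wall, mid-thickness; its x axis points from the hinge to the free edge, its y axis runs along the hinge. The hinge line is 55 mm back along -x.
- wall_near_edge (a point): Middle of the free (yellow) edge of the near wall, mid-thickness; its x axis points from the hinge to the free edge, its y axis runs along the hinge. The hinge line is 55 mm back along -x.
- collar_center (a point): Centre (half-way up) of the knurled aluminium collar: round cap 54 mm in diameter, 50 mm high, closed top with amber disc, about 0.2 kg, loose on the post with 1.5 mm of play. Grip across its diameter at any yaw, best 10 mm above the centre. At the start it rests upright on three hidden pins. Once keyed it goes down 6 mm freely, then 8 mm against a spring (4 rising to 10 N).
- collar_rim (a point): Centre of the collar's lower rim, 25 mm below collar_center; z up. Inside are three hidden keyways, 120 degrees apart, 10 mm wide for pins 5 mm wide: it drops within 0.1 rad either side of the right angle. Turned clockwise as seen from above it gets there after 0.4 to 1.3 rad. Its rotation reading says nothing of the pins, whose angle differs every time.
- shoulder (a point): Centre of the top face of the post's round dark shoulder (49 mm in diameter), 70 mm above the bench. The collar's rim starts 14 mm above it, on the pins, and rests on it when fully home. If let go, the spring lifts the collar 8 mm again.
- bush0_c (a point): Centre of a small brass bush lying in the far left corner of the tray: ring 24 mm in diameter, 16 mm high. Leave alone.
- bush1_c (a point): Centre of the same kind of brass bush in the far right corner of the tray. Leave alone.
- bin_center (a point): Centre (half-way up) of an open yellow parts bin 90 x 150 x 60 mm high, beyond the tray. Leave alone.
- screwdriver_grip (a point): On the orange handle of a screwdriver (200 mm long, handle 26 mm thick) lying on the bench left of the tray. Leave alone.
- case_center (a point): Centre of a clear flat case of red pins, 90 x 65 x 24 mm high, on the bench off the tray's near right corner. Leave alone.
There are look-alikes about, which are no part of the job. There is more than one size of the part that bears collar_center; the job needs the middle-sized.

How it is judged:
On the way, in this order (a step that is already met when the one before it is completed fails the run):
1. all three hinged walls stand upright (joints above 1.42) while the collar has not yet dropped (value of joint each of wall_left, wall_right, wall_near above 1.42 rad), for 0.2 s.
2. the collar's keyways have dropped over the pins (rim less than 10 mm above the shoulder) (all of step 1 and z of collar_rim in the frame of shoulder below 0.01 m and horizontal distance between collar_rim and shoulder below 0.006 m), for 0.1 s.
At the end, for the whole second after the job is handed in: The three walls are upright (joints above 1.42), the collar's lower rim is within 3 mm of the shoulder and centred on it within 4 mm, upright within 0.08 rad, and the robot's fingers still hold it there (more than 3 N between fingers and collar). No bystander has moved more than 25 mm (all of step 1 and z of collar_rim in the frame of shoulder below 0.003 m and horizontal distance between collar_rim and shoulder below 0.004 m and angle between collar_rim's own z axis and vertical below 0.08 rad and contact force between the fingers and collar above 3 N); the arm keeps its last pose, push and grip.
It fails at once if a bystander was moved more than 25 mm (distance of any of bush0_c, bush1_c, bin_center, screwdriver_grip, case_center from where it was at the start of the episode above 0.025 m).
It also fails if it takes over 72 s, if anything falls off the work surface, if the arm or the gripper's body presses on something with over 40 N, if the wrist force passes 120 N, or if a joint passes its speed limit or range.

## Working session

There is one attempt and no reset: what is moved stays moved. The work goes in short steps, Python scripts to look and compute and a tool call to move; the robot and the scene stay as the last step left them, time stands still between calls to the robot, and variables do not carry over. Pictures are saved under pics/ and viewed, and the job is handed in when it is done.

Besides the shell and the picture viewer there is one more tool, called after "Emit:" by a JSON object that holds its "fn" and its "kwargs", one argument or row to a line. play_rows: Moves the arm, as the interface text tells. Its arguments: {"type":"object","properties":{"translation":{"type":"array"},"turn":{"type":"array"},"fingers":{"type":"array"},"grip_force":{"type":"number"}},"required":["translation","turn","fingers"]}

```bash
ls; mkdir -p pics; python3 - <<'E'
from bench import ctrl
import cv2
s=ctrl.get_state()
for k in s: print(k,s[k])
for n in("side","top"):
    cv2.imwrite(f"pics/{n}0.png",ctrl.get_image(n)); i=ctrl.camera_info(n); print(n,i)
E
```

```text
pics
time 0.0
joint_positions [ 1.33610973  0.3218281  -0.07005731  1.45166244  0.02258825  1.3707847
 -0.05690076]
qd [-1.40857333e-03 -1.10826937e-03 -5.41248743e-04 -8.17646284e-05
 -6.16149635e-04 -7.62030766e-04  1.04997285e-04]
joint_torque [ 2.57635120e-04 -4.91281378e+01 -4.03906172e-01 -3.12524414e+01
 -6.40070345e-02  4.38169297e-02  1.76321860e-04]
position [ 0.15985352 -0.62947553  0.22146428]
tool_rot [-0.26157843  2.09116672 -2.08723468]
ft_force [-1.08981912  0.1118056  -0.93481718]
torque [-0.0150172  -0.01188365 -0.05709363]
grip_width 1.0009638839744446
side {'camera_matrix': array([[585.60735368,   0.        , 324.24296841],
       [  0.        , 585.60735368, 236.98260191],
       [  0.        ,   0.        ,   1.        ]]), 'R': array([[ 0.99023388, -0.13752525, -0.02288397],
       [-0.09315373, -0.53054807, -0.8425207 ],
       [ 0.10372682,  0.83642427, -0.53817766]]), 't': array([-0.55273692,  0.17689166,  1.13882398])}
top {'camera_matrix': array([[445.38453426,   0.        , 316.43130285],
       [  0.        , 445.38453426, 238.72404328],
       [  0.        ,   0.        ,   1.        ]]), 'R': array([[-0.01490258, -0.99975712,  0.01623606],
       [-0.99839081,  0.01398974, -0.05495528],
       [ 0.0547148 , -0.0170289 , -0.9983568 ]]), 't': array([0.03583876, 0.57656778, 0.82213206])}
```

View pics/side0.png

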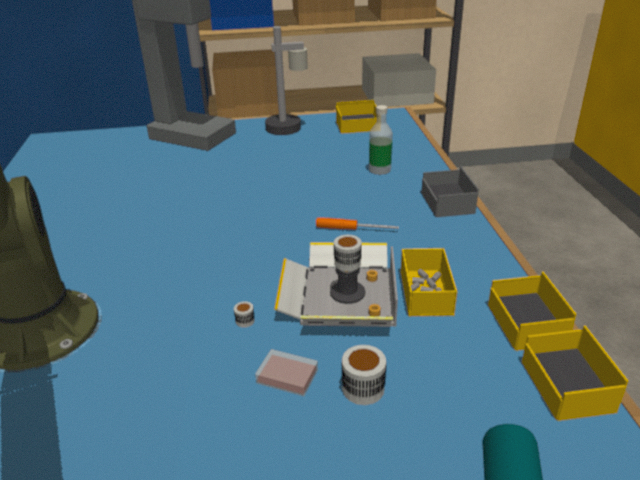

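View pics/top0.png

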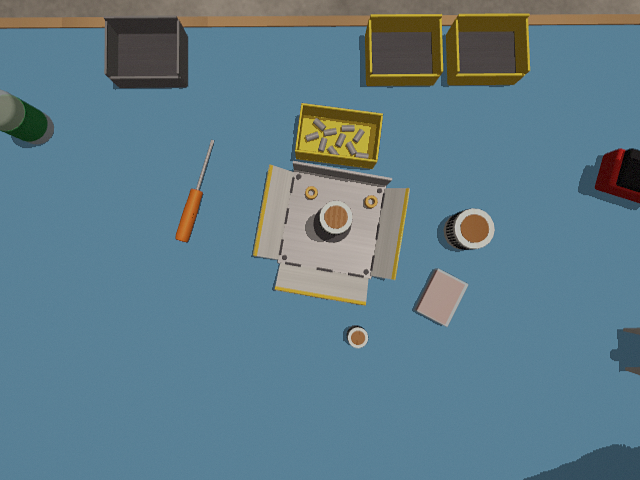

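The collar candidates, in top / side pixels, are small (358,338)/(244,312), large (470,230)/(363,373), and the one on the post (336,220)/(347,250). I choose the one on the post, which is the middle size, and will check it in a close crop.

```bash
cat > h.py <<'E'
import numpy as np,cv2
from bench import ctrl
def proj(n,X):
    i=ctrl.camera_info(n);c=i["R"]@np.array(X)+i["t"];u=i["camera_matrix"]@c;return u[:2]/u[2]
def ray(n,uv):
    i=ctrl.camera_info(n);d=i["R"].T@np.linalg.inv(i["camera_matrix"])@np.array([*uv,1.]);o=-i["R"].T@i["t"];return o,d
def onz(n,uv,z):
    o,d=ray(n,uv);return o+d*(z-o[2])/d[2]
E
python3 - <<'E'
from h import *
im=cv2.imread("pics/top0.png")
a=cv2.resize(im[140:320,230:430],None,fx=4,fy=4,interpolation=cv2.INTER_CUBIC)[:600];
a=cv2.resize(im[155:310,240:440],(800,620),interpolation=cv2.INTER_CUBIC)[:600];cv2.imwrite("pics/topc.png",a)
im2=cv2.imread("pics/side0.png");cv2.imwrite("pics/sidec.png",cv2.resize(im2[220:340,260:420],(800,600),interpolation=cv2.INTER_CUBIC))
for n,I,box,z in(("top",im,(200,240,315,355),.134),("side",im2,(232,250,330,365),.134)):
    r0,r1,c0,c1=box;h=cv2.cvtColor(I,cv2.COLOR_BGR2HSV)[r0:r1,c0:c1]
    m=((h[...,0]>5)&(h[...,0]<20)&(h[...,1]>120)&(h[...,2]>60));v,u=np.nonzero(m)
    p=(u.mean()+c0,v.mean()+r0);print(n,p,len(u),np.ptp(u),np.ptp(v),onz(n,p,z))
print([onz("top",p,.01) for p in((298,177),(382,186),(284,257),(366,271))])
E
```

```text
top (np.float64(335.53727506426736), np.float64(216.7146529562982)) 389 21 21 [ 0.6058068  -0.00196625  0.134     ]
side (np.float64(347.0163934426229), np.float64(241.4262295081967)) 122 16 8 [ 0.60533373 -0.00179906  0.134     ]
[array([0.69567212, 0.06078997, 0.01      ]), array([ 0.67643939, -0.09936456,  0.01      ]), array([0.54365563, 0.08911413, 0.01      ]), array([ 0.51495593, -0.06533592,  0.01      ])]
```

View pics/topc.png

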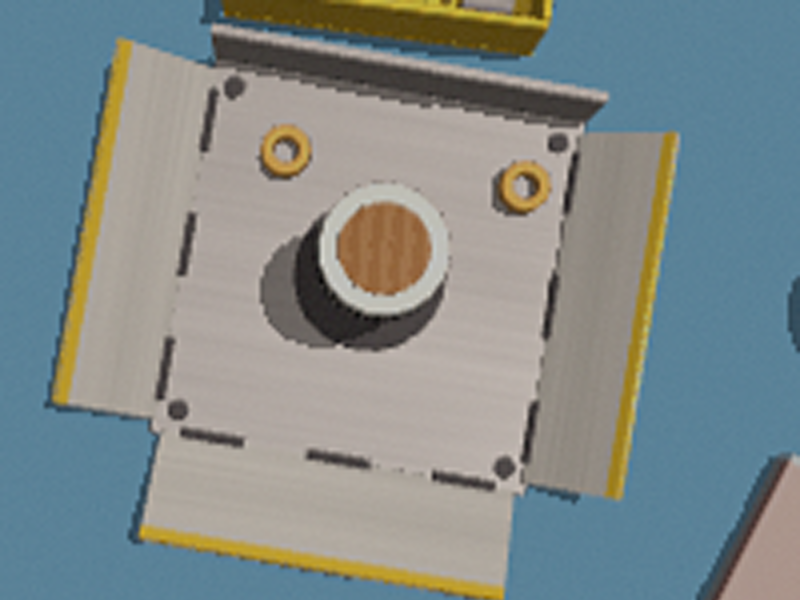

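View pics/sidec.png

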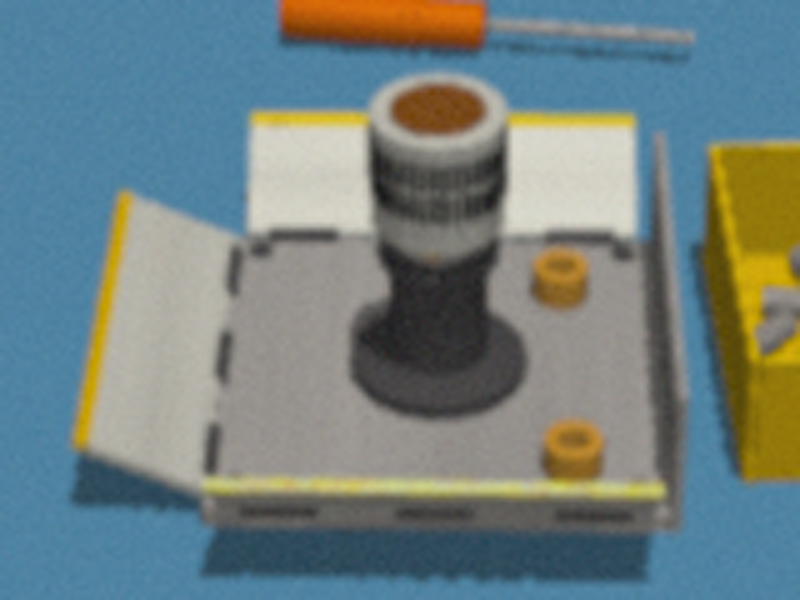

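The crops confirm the post collar: amber disc at top (335.5,216.7), and both views agree on (0.6055,-0.002). Next: tray yaw from the four screws (top crop 235,87; 558,142; 178,410; 504,467), and wall angles from the yellow edges.

```bash
python3 - <<'E'
from h import *
from scipy.spatial.transform import Rotation as Ro
P=np.array([onz("top",(240+u/4,155+v/4),.011)[:2] for u,v in((235,87),(558,142),(178,410),(504,467))])
c=P.mean(0);dx=(P[0]-P[2]+P[1]-P[3])/2;dy=(P[0]-P[1]+P[2]-P[3])/2
print("c",c,np.linalg.norm(dx),np.linalg.norm(dy),np.arctan2(dx[1],dx[0]),np.arctan2(-dy[0],dy[1]))
yaw=(np.arctan2(dx[1],dx[0])+np.arctan2(-dy[0],dy[1]))/2;print("yaw",yaw)
ex=np.array([np.cos(yaw),np.sin(yaw),0]);ey=np.array([-ex[1],ex[0],0]);C=np.array([.6055,-.0018,0])
# edge mid px in top (ends averaged)
E={"left":((124,42),(62,403),ey),"right":((673,135),(615,496),-ey),"near":((142,533),(503,592),-ex)}
for k,(a,b,n) in E.items():
    m=(np.array(a)+b)/2;uv=(240+m[0]/4,155+m[1]/4)
    best=min(np.arange(.2,1.6,.005),key=lambda t:np.linalg.norm(proj("top",C+n*(.09+.055*np.cos(t))+[0,0,.01+.055*np.sin(t)])-uv))
    X=C+n*(.09+.055*np.cos(best))+[0,0,.01+.055*np.sin(best)]
    print(k,uv,best,X,proj("top",X),proj("side",X))
for k,p,z in(("grip",(189,215),.013),("tip",(212,141),.01),("case",(441,297),.024),("small",(358,337),.03),("bin near wall",(338,163),.05),("large",(474,229),.07)): print(k,onz("top",p,z))
s=ctrl.get_state();print(Ro.from_rotvec(s["tool_rot"]).as_matrix())
E
```

```text
c [ 0.60496649 -0.00298427] 0.1563803511994425 0.15608923405405192 -0.1859815919708948 -0.1848754809913904
yaw -0.1854285364811426
left (np.float64(263.25), np.float64(210.625)) 0.8300000000000005 [0.62893649 0.12313902 0.05058623] [263.34608271 209.68676088] [348.02032739 241.71967139]
right (np.float64(401.0), np.float64(233.875)) 0.8750000000000007 [ 0.58240705 -0.12490763  0.05221489] [401.12369063 233.45087781] [346.1843841  316.54289748]
near (np.float64(320.625), np.float64(295.625)) 0.6050000000000004 [0.47258072 0.02313345 0.04128191] [319.93221836 295.50444057] [280.31034171 279.39169178]
grip [0.625273   0.26679616 0.013     ]
tip [0.76695417 0.22399905 0.01      ]
case [ 0.46495524 -0.2020663   0.024     ]
small [ 0.39517663 -0.04560088  0.03      ]
bin near wall [ 0.71274152 -0.01326995  0.05      ]
large [ 0.58737545 -0.25085109  0.07      ]
[[-9.69200020e-01 -4.98406642e-04  2.46274387e-01]
 [-2.46274876e-01  1.61877943e-03 -9.69198671e-01]
 [ 8.43911436e-05 -9.99998566e-01 -1.69166609e-03]]
```

Emit:
{"fn": "play_rows", "kwargs": {
  "translation": [
    [0,0,0],
    [0,0,0],
    [0,0,0],
    [0,0,0],
    [0,0,0],
    [0,0,0],
    [0,0,0],
    [0,0,0],
    [0,0,0],
    [0,0,0]
  ],
  "turn": [
    [0,-0.114,0],
    [0,-0.114,0],
    [0,-0.114,0],
    [0,-0.114,0],
    [0,-0.114,0],
    [0,-0.114,0],
    [0,-0.114,0],
    [0,-0.114,0],
    [0,-0.114,0],
    [0,-0.114,0]
  ],
  "fingers": [-1,-1,-1,-1,-1,-1,-1,-1,-1,-1]
}}

```text
time: 0.93
position: [0.1599, -0.6297, 0.2218]
tool_rot: [-1.12, 1.339, -1.337]
ft_force: [0.0, -0.1, -0.5]
grip_width: 0.324
```

Emit:
{"fn": "play_rows", "kwargs": {
  "translation": [
    [-26,0,16],
    [-26,0,16],
    [-26,0,16],
    [-26,0,16],
    [-26,0,16],
    [-26,0,16],
    [-26,0,16],
    [-26,0,16],
    [-26,0,16],
    [-26,0,16]
  ],
  "turn": [
    [0,0,0],
    [0,0,0],
    [0,0,0],
    [0,0,0],
    [0,0,0],
    [0,0,0],
    [0,0,0],
    [0,0,0],
    [0,0,0],
    [0,0,0]
  ],
  "fingers": [-1,-1,-1,-1,-1,-1,-1,-1,-1,-1]
}}

```text
time: 1.77
position: [0.365, -0.4018, 0.2222]
tool_rot: [-1.118, 1.343, -1.342]
ft_force: [0.4, -0.5, 0.3]
grip_width: 0.001
```

```bash
cat >> h.py <<'E'
from scipy.spatial.transform import Rotation as Ro
C=np.array([.6055,-.0018,0]);yaw=-.1854
ex=np.array([np.cos(yaw),np.sin(yaw),0]);ey=np.array([-ex[1],ex[0],0]);ez=np.array([0,0,1.])
def st(target_tray=None):
    s=ctrl.get_state();R=Ro.from_rotvec(s["tool_rot"]).as_matrix();p=s["position"]-C
    print("t",round(s["time"],2),"pos",s["position"].round(4),"tray",(np.array([p@ex,p@ey,p[2]])*1000).round(1),"zang",round(np.arctan2(R[1,2],R[0,2]),3),"down",R[2,1].round(4),"F",s["ft_force"].round(1),"q",np.round(s["joint_positions"],2),"g",round(float(s["grip_width"]),3))
    if target_tray is not None:
        t=np.array(target_tray)/1000;d=C+ex*t[0]+ey*t[1]+ez*t[2]-s["position"];print("tool d mm",(R.T@d*1000).round(1))
    return s,R
E
python3 -c "
from h import *
st([0,-165,220])"
```

```text
t 1.77 pos [ 0.365  -0.4018  0.2222] tray [-162.6 -437.5  222.2] zang -0.182 down -1.0 F [ 0.4 -0.5  0.3] q [ 1.17  0.12 -0.41  1.71  0.05  1.33  0.56] g 0.001
tool d mm [-271.9    2.2  163.5]
```

Emit:
{"fn": "play_rows", "kwargs": {
  "translation": [
    [-27,0,16],
    [-27,0,16],
    [-27,0,16],
    [-27,0,16],
    [-27,0,16],
    [-27,0,16],
    [-27,0,16],
    [-27,0,16],
    [-27,0,16],
    [-27,0,16]
  ],
  "turn": [
    [0,0,0],
    [0,0,0],
    [0,0,0],
    [0,0,0],
    [0,0,0],
    [0,0,0],
    [0,0,0],
    [0,0,0],
    [0,0,0],
    [0,0,0]
  ],
  "fingers": [-1,-1,-1,-1,-1,-1,-1,-1,-1,-1]
}}

```text
time: 2.6
position: [0.5712, -0.1655, 0.2222]
tool_rot: [-1.118, 1.343, -1.342]
ft_force: [-0.1, -0.5, -0.7]
grip_width: 0.005
```

Emit:
{"fn": "play_rows", "kwargs": {
  "translation": [
    [0,25,0],
    [0,25,0],
    [0,25,0],
    [0,25,0],
    [0,25,0],
    [0,25,0],
    [0,20,0],
    [0,15,0],
    [0,0,0],
    [0,0,0]
  ],
  "turn": [
    [0,0,0],
    [0,0,0],
    [0,0,0],
    [0,0,0],
    [0,0,0],
    [0,0,0],
    [0,0,0],
    [0,0,0],
    [0,0,0],
    [0,0,0]
  ],
  "fingers": [-1,-1,-1,-1,-1,-1,-1,-1,-1,-1]
}}

```text
time: 3.43
position: [0.5698, -0.1664, 0.0367]
tool_rot: [-1.119, 1.344, -1.34]
ft_force: [1.0, -0.7, 0.4]
grip_width: 0.001
```

```bash
python3 -c "
from h import *
st([0,-102,45])
cv2.imwrite('pics/s1.png',ctrl.get_image('side'))"
```

```text
t 3.43 pos [ 0.5698 -0.1664  0.0367] tray [  -4.7 -168.4   36.7] zang -0.182 down -1.0 F [ 1.  -0.7  0.4] q [ 0.73  0.43 -0.59  1.77  0.27  1.03 -0.15] g 0.001
tool d mm [-66.4  -8.3   4.9]
```

View pics/s1.png

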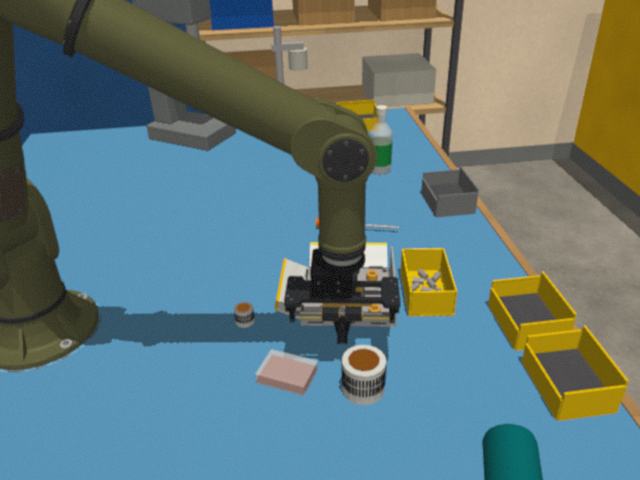

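The shut fingers hang at about (342,330), outside the right wall and clear of the large collar at (363,373). Now I push in.

Emit:
{"fn": "play_rows", "kwargs": {
  "translation": [
    [-7,-1,0],
    [-7,-1,0],
    [-7,-1,0],
    [-7,-1,0],
    [-7,-1,0],
    [-7,-1,0],
    [-7,-1,0],
    [-7,-1,0],
    [-6,0,0],
    [-4,0,0]
  ],
  "turn": [
    [0,0,0],
    [0,0,0],
    [0,0,0],
    [0,0,0],
    [0,0,0],
    [0,0,0],
    [0,0,0],
    [0,0,0],
    [0,0,0],
    [0,0,0]
  ],
  "fingers": [-1,-1,-1,-1,-1,-1,-1,-1,-1,-1]
}}

```text
time: 4.32
position: [0.5828, -0.1004, 0.0456]
tool_rot: [-1.118, 1.341, -1.341]
ft_force: [0.1, -0.6, 1.2]
grip_width: 0.003
```

```bash
python3 -c "
from h import *
st([0,-102,45])
cv2.imwrite('pics/s2.png',ctrl.get_image('side')[180:380,220:480].repeat(3,0).repeat(3,1))"
```

```text
t 4.32 pos [ 0.5828 -0.1004  0.0456] tray [  -4.1 -101.    45.6] zang -0.181 down -1.0 F [ 0.1 -0.6  1.2] q [ 0.64  0.42 -0.62  1.77  0.27  1.04 -0.26] g 0.003
tool d mm [1.  0.6 4.1]
```

View pics/s2.png

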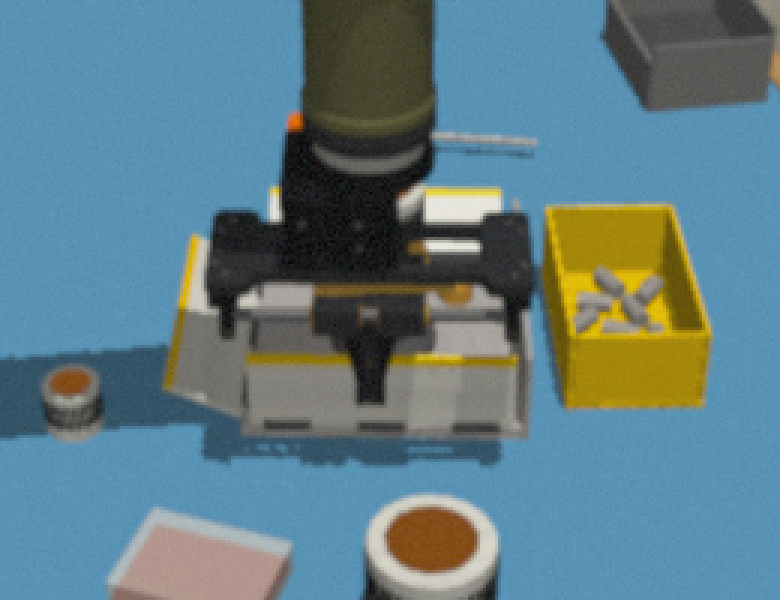

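The right wall is nearly upright (yellow edge at crop row 358). I push until I feel its stop.

Emit:
{"fn": "play_rows", "kwargs": {
  "translation": [
    [-1,0,0],
    [-1,0,0],
    [-1,0,0],
    [-1,0,0],
    [-1,0,0],
    [0,0,0],
    [0,0,0],
    [0,0,0],
    [0,0,0],
    [0,0,0]
  ],
  "turn": [
    [0,0,0],
    [0,0,0],
    [0,0,0],
    [0,0,0],
    [0,0,0],
    [0,0,0],
    [0,0,0],
    [0,0,0],
    [0,0,0],
    [0,0,0]
  ],
  "fingers": [-1,-1,-1,-1,-1,-1,-1,-1,-1,-1]
}}

```text
time: 5.2
position: [0.5829, -0.099, 0.0453]
tool_rot: [-1.119, 1.343, -1.345]
ft_force: [-0.5, -4.6, -0.8]
grip_width: 0.006
```

Stop felt at 4.6 N, so the right wall is up. Next I back off, rise, and cross over to the left.

Emit:
{"fn": "play_rows", "kwargs": {
  "translation": [
    [10,0,0],
    [15,0,0],
    [0,-30,0],
    [0,-40,0],
    [0,-40,0],
    [0,-40,0],
    [-20,-20,0],
    [-38,0,0],
    [-38,0,0],
    [-38,0,0]
  ],
  "turn": [
    [0,0,0],
    [0,0,0],
    [0,0,0],
    [0,0,0],
    [0,0,0],
    [0,0,0],
    [0,0,0],
    [0,0,0],
    [0,0,0],
    [0,0,0]
  ],
  "fingers": [-1,-1,-1,-1,-1,-1,-1,-1,-1,-1]
}}

```text
time: 6.03
position: [0.6038, 0.012, 0.2166]
tool_rot: [-1.114, 1.342, -1.343]
ft_force: [0.3, 0.6, 1.2]
grip_width: 0.003
```

Emit:
{"fn": "play_rows", "kwargs": {
  "translation": [
    [-38,0,0],
    [-38,0,0],
    [-38,0,0],
    [-38,0,0],
    [-2,0,0],
    [0,0,0],
    [0,0,0],
    [0,0,0],
    [0,0,0],
    [0,0,0]
  ],
  "turn": [
    [0,0,0],
    [0,0,0],
    [0,0,0],
    [0,0,0],
    [0,0,0],
    [0,0,0],
    [0,0,0],
    [0,0,0],
    [0,0,0],
    [0,0,0]
  ],
  "fingers": [-1,-1,-1,-1,-1,-1,-1,-1,-1,-1]
}}

```text
time: 6.87
position: [0.6314, 0.1599, 0.2156]
tool_rot: [-1.116, 1.344, -1.345]
ft_force: [0.3, -0.8, -0.1]
grip_width: 0.007
```

```bash
python3 -c "
from h import *
st([0,168,37])"
```

```text
t 6.87 pos [0.6314 0.1599 0.2156] tray [ -4.3 163.7 215.6] zang -0.185 down -1.0 F [ 0.3 -0.8 -0.1] q [ 0.27  0.42 -0.75  1.44  0.29  1.4  -0.67] g 0.007
tool d mm [ -4.4 178.5   4.3]
```

Emit:
{"fn": "play_rows", "kwargs": {
  "translation": [
    [-4,25,4],
    [0,25,0],
    [0,25,0],
    [0,25,0],
    [0,25,0],
    [0,20,0],
    [0,20,0],
    [0,13,0],
    [0,0,0],
    [0,0,0]
  ],
  "turn": [
    [0,0,0],
    [0,0,0],
    [0,0,0],
    [0,0,0],
    [0,0,0],
    [0,0,0],
    [0,0,0],
    [0,0,0],
    [0,0,0],
    [0,0,0]
  ],
  "fingers": [-1,-1,-1,-1,-1,-1,-1,-1,-1,-1]
}}

```text
time: 7.7
position: [0.6357, 0.1644, 0.0374]
tool_rot: [-1.118, 1.343, -1.342]
ft_force: [-0.1, -0.2, 0.5]
grip_width: -0.0
```

Emit:
{"fn": "play_rows", "kwargs": {
  "translation": [
    [7,-1,0],
    [7,-1,0],
    [7,-1,0],
    [7,-1,0],
    [7,-1,0],
    [7,-1,0],
    [7,-1,0],
    [7,-1,0],
    [6,0,0],
    [4,0,0]
  ],
  "turn": [
    [0,0,0],
    [0,0,0],
    [0,0,0],
    [0,0,0],
    [0,0,0],
    [0,0,0],
    [0,0,0],
    [0,0,0],
    [0,0,0],
    [0,0,0]
  ],
  "fingers": [-1,-1,-1,-1,-1,-1,-1,-1,-1,-1]
}}

```text
time: 8.53
position: [0.6236, 0.0984, 0.0454]
tool_rot: [-1.118, 1.343, -1.343]
ft_force: [0.0, 2.2, -0.0]
grip_width: 0.008
```

```bash
python3 -c "
from h import *
st([0,102,45])"
```

```text
t 8.53 pos [0.6236 0.0984 0.0454] tray [ -0.7 101.9  45.4] zang -0.183 down -1.0 F [ 0.   2.2 -0. ] q [ 0.34  0.52 -0.7   1.67  0.37  1.09 -0.64] g 0.008
tool d mm [-0.1  0.3  0.7]
```

Emit:
{"fn": "play_rows", "kwargs": {
  "translation": [
    [1,0,0],
    [1,0,0],
    [1,0,0],
    [1,0,0],
    [1,0,0],
    [0,0,0],
    [0,0,0],
    [0,0,0],
    [0,0,0],
    [0,0,0]
  ],
  "turn": [
    [0,0,0],
    [0,0,0],
    [0,0,0],
    [0,0,0],
    [0,0,0],
    [0,0,0],
    [0,0,0],
    [0,0,0],
    [0,0,0],
    [0,0,0]
  ],
  "fingers": [-1,-1,-1,-1,-1,-1,-1,-1,-1,-1]
}}

```text
time: 9.37
position: [0.623, 0.0967, 0.0455]
tool_rot: [-1.117, 1.342, -1.34]
ft_force: [2.4, 5.2, -1.0]
grip_width: 0.004
```

Emit:
{"fn": "play_rows", "kwargs": {
  "translation": [
    [-10,0,0],
    [-15,0,0],
    [0,-25,0],
    [0,-30,0],
    [0,-30,0],
    [0,-30,0],
    [0,-30,0],
    [0,-30,0],
    [0,0,0],
    [0,0,0]
  ],
  "turn": [
    [0,0,0],
    [0,0,0],
    [0,0,0],
    [0,0,0],
    [0,-0.12,0],
    [0,-0.12,0],
    [0,-0.12,0],
    [0,-0.12,0],
    [0,-0.12,0],
    [0,-0.12,0]
  ],
  "fingers": [-1,-1,-1,-1,-1,-1,-1,-1,-1,-1]
}}

```text
time: 10.2
position: [0.6286, 0.119, 0.2233]
tool_rot: [-1.418, 0.797, -0.804]
ft_force: [-1.2, -0.2, -0.3]
grip_width: 0.007
```

Emit:
{"fn": "play_rows", "kwargs": {
  "translation": [
    [0,0,0],
    [0,0,0],
    [0,0,0],
    [0,0,0],
    [0,0,0],
    [0,0,0],
    [0,0,0],
    [0,0,0],
    [0,0,0],
    [0,0,0]
  ],
  "turn": [
    [0,-0.12,0],
    [0,-0.12,0],
    [0,-0.12,0],
    [0,-0.12,0],
    [0,-0.12,0],
    [0,-0.12,0],
    [0,-0.12,0],
    [0,0,0],
    [0,0,0],
    [0,0,0]
  ],
  "fingers": [-1,-1,-1,-1,-1,-1,-1,-1,-1,-1]
}}

```text
time: 11.03
position: [0.6274, 0.1192, 0.2204]
tool_rot: [-1.566, 0.154, -0.154]
ft_force: [-0.5, -0.4, 0.4]
grip_width: 0.006
```

```bash
python3 -c "
from h import *
st([-168,0,220])
cv2.imwrite('pics/t3.png',ctrl.get_image('top'));cv2.imwrite('pics/s3.png',ctrl.get_image('side'))"
```

```text
t 11.03 pos [0.6274 0.1192 0.2204] tray [ -0.7 122.9 220.4] zang 1.374 down -1.0 F [-0.5 -0.4  0.4] q [ 0.53  0.49 -1.05  1.46  0.42  1.44  0.85] g 0.006
tool d mm [-165.9    0.6 -124.8]
```

View pics/s3.png

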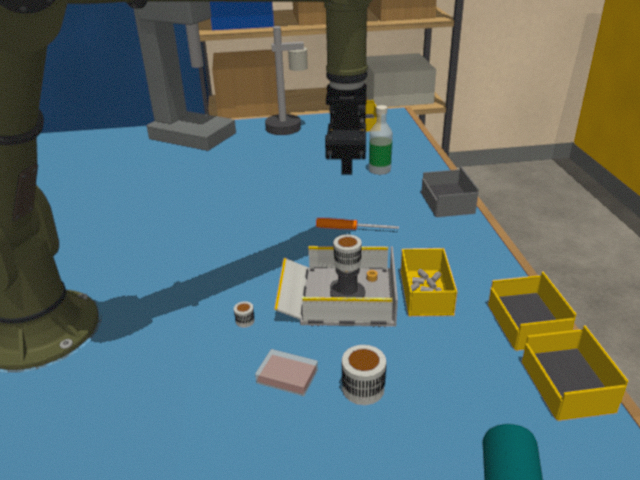

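Left wall edge (row 248) and right wall edge (row 299) both stand upright, and nothing else has moved. Now the near wall.

Emit:
{"fn": "play_rows", "kwargs": {
  "translation": [
    [-18,0,-14],
    [-18,0,-14],
    [-18,0,-14],
    [-18,0,-14],
    [-18,0,-14],
    [-18,0,-14],
    [-18,0,-14],
    [-18,0,-14],
    [-18,0,-13],
    [-4,0,0]
  ],
  "turn": [
    [0,0,0],
    [0,0,0],
    [0,0,0],
    [0,0,0],
    [0,0,0],
    [0,0,0],
    [0,0,0],
    [0,0,0],
    [0,-0.01,0],
    [0,0,0]
  ],
  "fingers": [-1,-1,-1,-1,-1,-1,-1,-1,-1,-1]
}}

```text
time: 11.97
position: [0.4382, 0.0262, 0.2206]
tool_rot: [-1.573, 0.148, -0.148]
ft_force: [0.7, 0.4, 0.2]
grip_width: 0.005
```

Emit:
{"fn": "play_rows", "kwargs": {
  "translation": [
    [0,25,0],
    [0,25,0],
    [0,25,0],
    [0,25,0],
    [0,25,0],
    [0,25,0],
    [0,20,0],
    [0,18,0],
    [0,0,0],
    [0,0,0]
  ],
  "turn": [
    [0,0,0],
    [0,0,0],
    [0,0,0],
    [0,0,0],
    [0,0,0],
    [0,0,0],
    [0,0,0],
    [0,0,0],
    [0,0,0],
    [0,0,0]
  ],
  "fingers": [-1,-1,-1,-1,-1,-1,-1,-1,-1,-1]
}}

```text
time: 12.8
position: [0.4403, 0.0303, 0.0323]
tool_rot: [-1.564, 0.144, -0.141]
ft_force: [0.2, 0.4, 0.8]
grip_width: 0.003
```

```bash
python3 -c "
from h import *
st([-102,0,45])"
```

```text
t 12.8 pos [0.4403 0.0303 0.0323] tray [-168.3    1.1   32.3] zang 1.389 down -1.0 F [0.2 0.4 0.8] q [ 1.    0.24 -1.19  2.12  0.28  0.95  1.04] g 0.003
tool d mm [ 66.2 -12.9  -1.3]
```

Emit:
{"fn": "play_rows", "kwargs": {
  "translation": [
    [7,-1,0],
    [7,-1,0],
    [7,-2,0],
    [7,-1,0],
    [7,-2,0],
    [7,-1,0],
    [7,-2,0],
    [7,-1,0],
    [6,-2,0],
    [4,0,0]
  ],
  "turn": [
    [0,0,0],
    [0,0,0],
    [0,0,0],
    [0,0,0],
    [0,0,0],
    [0,0,0],
    [0,0,0],
    [0,0,0],
    [0,0,0],
    [0,0,0]
  ],
  "fingers": [-1,-1,-1,-1,-1,-1,-1,-1,-1,-1]
}}

```text
time: 13.63
position: [0.5066, 0.0168, 0.0459]
tool_rot: [-1.566, 0.143, -0.144]
ft_force: [0.3, -0.1, 0.1]
grip_width: 0.007
```

Emit:
{"fn": "play_rows", "kwargs": {
  "translation": [
    [1,0,0],
    [1,0,0],
    [1,0,0],
    [1,0,0],
    [1,0,0],
    [0,0,0],
    [0,0,0],
    [0,0,0],
    [0,0,0],
    [0,0,0]
  ],
  "turn": [
    [0,0,0],
    [0,0,0],
    [0,0,0],
    [0,0,0],
    [0,0,0],
    [0,0,0],
    [0,0,0],
    [0,0,0],
    [0,0,0],
    [0,0,0]
  ],
  "fingers": [-1,-1,-1,-1,-1,-1,-1,-1,-1,-1]
}}

```text
time: 14.47
position: [0.5104, 0.0159, 0.0455]
tool_rot: [-1.566, 0.143, -0.144]
ft_force: [-0.6, 0.2, -0.2]
grip_width: 0.003
```

```bash
python3 -c "
from h import *
st([-102,0,45])"
```

```text
t 14.47 pos [0.5104 0.0159 0.0455] tray [-96.8  -0.1  45.5] zang 1.388 down -1.0 F [-0.6  0.2 -0.2] q [ 0.87  0.39 -1.08  1.96  0.4   1.03  0.99] g 0.003
tool d mm [-5.2  0.5  0.1]
```

```bash
python3 -c "
from h import *
cv2.imwrite('pics/s4.png',ctrl.get_image('side')[180:380,220:480].repeat(3,0).repeat(3,1))"
```

```text
(no output)
```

View pics/s4.png

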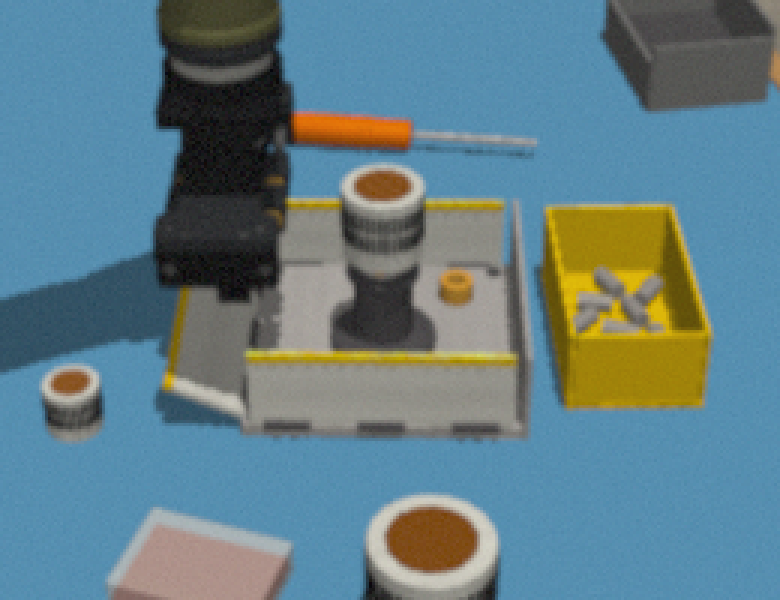

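The finger slid over the near wall: its edge corner is still low, at crop (168,383). I'll re-measure the wall angle, back out over the top, and come in lower.

```bash
python3 -c "
from h import *
for t in np.arange(.2,.9,.1):
    print(round(t,1),proj('side',C-ex*(.09+.055*np.cos(t))-ey*.084+ez*(.01+.055*np.sin(t))),10+55*np.sin(t))"
```

```text
0.2 [271.66806117 314.05505253] 20.926813193728368
0.3 [272.17534998 311.92037691] 26.25361136637368
0.4 [272.96415076 309.84386428] 31.418008826975782
0.5 [274.02856314 307.84720364] 36.36840462323117
0.6 [275.35968132 305.95156711] 41.055336036726956
0.7 [276.94560894 304.17735177] 45.43197279807302
0.8 [278.77151622 302.54391851] 49.45458499947376
```

Emit:
{"fn": "play_rows", "kwargs": {
  "translation": [
    [0,-20,0],
    [0,-25,0],
    [0,-25,0],
    [-15,0,0],
    [-20,0,0],
    [-20,0,0],
    [-20,0,0],
    [0,0,0],
    [0,0,0],
    [0,0,0]
  ],
  "turn": [
    [0,0,0],
    [0,0,0],
    [0,0,0],
    [0,0,0],
    [0,0,0],
    [0,0,0],
    [0,0,0],
    [0,0,0],
    [0,0,0],
    [0,0,0]
  ],
  "fingers": [-1,-1,-1,-1,-1,-1,-1,-1,-1,-1]
}}

```text
time: 15.35
position: [0.4373, 0.0288, 0.1159]
tool_rot: [-1.567, 0.143, -0.145]
ft_force: [0.6, -0.4, -1.0]
grip_width: 0.005
```

Emit:
{"fn": "play_rows", "kwargs": {
  "translation": [
    [0,20,0],
    [0,20,0],
    [0,20,0],
    [0,20,0],
    [0,15,0],
    [0,6,0],
    [0,0,0],
    [0,0,0],
    [0,0,0],
    [0,0,0]
  ],
  "turn": [
    [0,0,0],
    [0,0,0],
    [0,0,0],
    [0,0,0],
    [0,0,0],
    [0,0,0],
    [0,0,0],
    [0,0,0],
    [0,0,0],
    [0,0,0]
  ],
  "fingers": [-1,-1,-1,-1,-1,-1,-1,-1,-1,-1]
}}

```text
time: 16.18
position: [0.4377, 0.0295, 0.0154]
tool_rot: [-1.566, 0.142, -0.145]
ft_force: [0.3, 0.1, 0.4]
grip_width: 0.003
```

```bash
python3 -c "
from h import *
st([-102,0,45])
cv2.imwrite('pics/s5.png',ctrl.get_image('side')[180:380,220:480].repeat(3,0).repeat(3,1))"
```

```text
t 16.18 pos [0.4377 0.0295 0.0154] tray [-1.707e+02 -1.000e-01  1.540e+01] zang 1.388 down -1.0 F [0.3 0.1 0.4] q [ 0.98  0.28 -1.18  2.14  0.33  0.92  0.99] g 0.003
tool d mm [ 68.7 -29.5  -0. ]
```

View pics/s5.png

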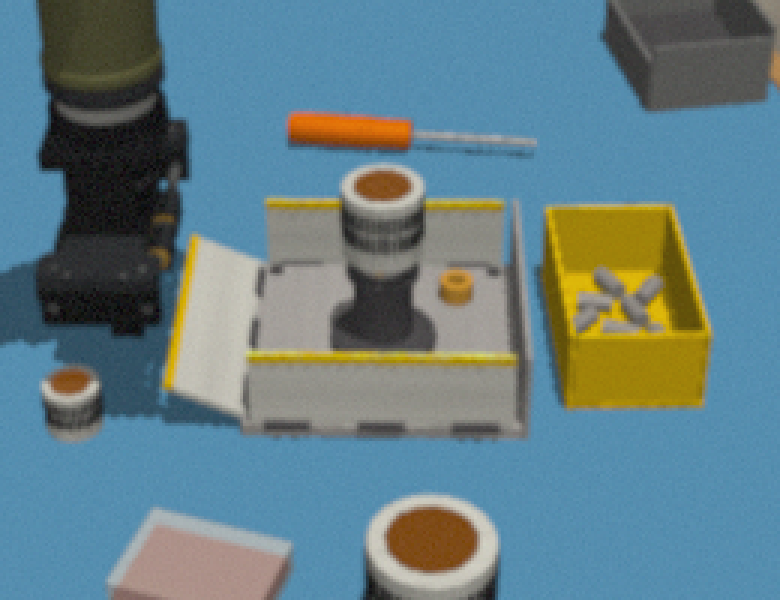

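The gripper is now outside and low, near crop (100,300). The wall is still at about 0.5 rad.

Emit:
{"fn": "play_rows", "kwargs": {
  "translation": [
    [6,0,0],
    [6,0,0],
    [6,0,0],
    [6,0,0],
    [6,-1,0],
    [6,-2,0],
    [6,-3,0],
    [6,-3,0],
    [6,-3,0],
    [6,-3,0]
  ],
  "turn": [
    [0,0,0],
    [0,0,0],
    [0,0,0],
    [0,0,0],
    [0,0,0],
    [0,0,0],
    [0,0,0],
    [0,0,0],
    [0,0,0],
    [0,0,0]
  ],
  "fingers": [-1,-1,-1,-1,-1,-1,-1,-1,-1,-1]
}}

```text
time: 17.07
position: [0.4964, 0.0186, 0.0297]
tool_rot: [-1.566, 0.143, -0.144]
ft_force: [0.0, -0.2, -1.1]
grip_width: 0.004
```

Emit:
{"fn": "play_rows", "kwargs": {
  "translation": [
    [5,-4,0],
    [4,-4,0],
    [1,-3,0],
    [1,0,0],
    [1,0,0],
    [1,0,0],
    [1,0,0],
    [0,0,0],
    [0,0,0],
    [0,0,0]
  ],
  "turn": [
    [0,0,0],
    [0,0,0],
    [0,0,0],
    [0,0,0],
    [0,0,0],
    [0,0,0],
    [0,0,0],
    [0,0,0],
    [0,0,0],
    [0,0,0]
  ],
  "fingers": [-1,-1,-1,-1,-1,-1,-1,-1,-1,-1]
}}

```text
time: 17.9
position: [0.5092, 0.016, 0.0404]
tool_rot: [-1.566, 0.144, -0.143]
ft_force: [0.1, 0.6, 0.6]
grip_width: 0.004
```

```bash
python3 -c "
from h import *
st([-102,0,45])
cv2.imwrite('pics/s6.png',ctrl.get_image('side')[180:380,220:480].repeat(3,0).repeat(3,1))"
```

```text
t 17.9 pos [0.5092 0.016  0.0404] tray [-97.9  -0.2  40.4] zang 1.388 down -1.0 F [0.1 0.6 0.6] q [ 0.87  0.4  -1.09  1.97  0.42  1.02  0.97] g 0.004
tool d mm [-4.1 -4.6  0.2]
```

View pics/s6.png

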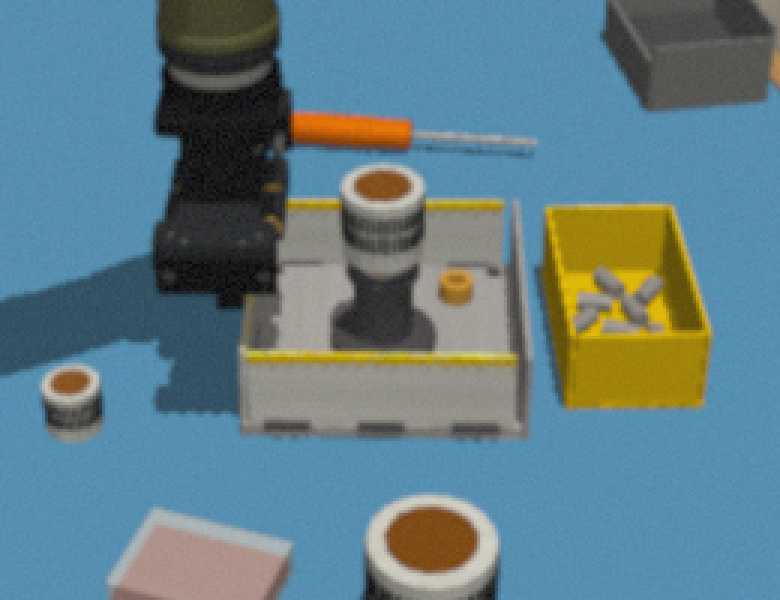

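The near wall is now up at crop (243,345), almost upright. I keep pushing to its stop.

Emit:
{"fn": "play_rows", "kwargs": {
  "translation": [
    [1,0,0],
    [1,0,0],
    [1,0,0],
    [1,0,0],
    [1,0,0],
    [1,0,0],
    [0,0,0],
    [0,0,0],
    [0,0,0],
    [0,0,0]
  ],
  "turn": [
    [0,0,0],
    [0,0,0],
    [0,0,0],
    [0,0,0],
    [0,0,0],
    [0,0,0],
    [0,0,0],
    [0,0,0],
    [0,0,0],
    [0,0,0]
  ],
  "fingers": [-1,-1,-1,-1,-1,-1,-1,-1,-1,-1]
}}

```text
time: 18.78
position: [0.5096, 0.0161, 0.0389]
tool_rot: [-1.567, 0.152, -0.134]
ft_force: [-13.0, 2.1, 5.7]
grip_width: 0.004
```

Emit:
{"fn": "play_rows", "kwargs": {
  "translation": [
    [-10,0,0],
    [-20,0,0],
    [0,-30,0],
    [0,-40,0],
    [0,-40,0],
    [0,-40,0],
    [0,-40,0],
    [0,0,0],
    [0,0,0],
    [0,0,0]
  ],
  "turn": [
    [0,0,0],
    [0,0,0],
    [0,0,0],
    [0,0,0],
    [0,0,0],
    [0,0,0],
    [0,0,0],
    [0,0,0],
    [0,0,0],
    [0,0,0]
  ],
  "fingers": [-1,-1,-1,-1,-1,-1,-1,1,1,1]
}}

```text
time: 19.62
position: [0.4859, 0.02, 0.2303]
tool_rot: [-1.568, 0.143, -0.145]
ft_force: [-0.0, 0.4, -0.5]
grip_width: 0.152
```

```bash
python3 -c "
from h import *
st([0,0,200])
a=ctrl.get_image('side');b=ctrl.get_image('top')
cv2.imwrite('pics/s7.png',a[180:380,220:480].repeat(3,0).repeat(3,1));cv2.imwrite('pics/t7.png',b)
for n,I,box in(('top',b,(190,240,305,365)),('side',a,(232,250,330,365))):
    r0,r1,c0,c1=box;h=cv2.cvtColor(I,cv2.COLOR_BGR2HSV)[r0:r1,c0:c1]
    m=((h[...,0]>5)&(h[...,0]<20)&(h[...,1]>120)&(h[...,2]>60));v,u=np.nonzero(m)
    p=(u.mean()+c0,v.mean()+r0);print(n,p,len(u),onz(n,p,.134))
"
```

```text
t 19.62 pos [0.4859 0.02   0.2303] tray [-121.6   -0.6  230.3] zang 1.388 down -1.0 F [-0.   0.4 -0.5] q [ 1.22  0.01 -1.3   1.8   0.01  1.34  1.3 ] g 0.152
tool d mm [121.5  30.4   0.4]
top (np.float64(333.1924882629108), np.float64(214.67605633802816)) 426 [0.60917368 0.00177856 0.134     ]
side (np.float64(347.0082644628099), np.float64(241.46280991735537)) 121 [ 0.60529635 -0.00192374  0.134     ]
```

View pics/s7.png

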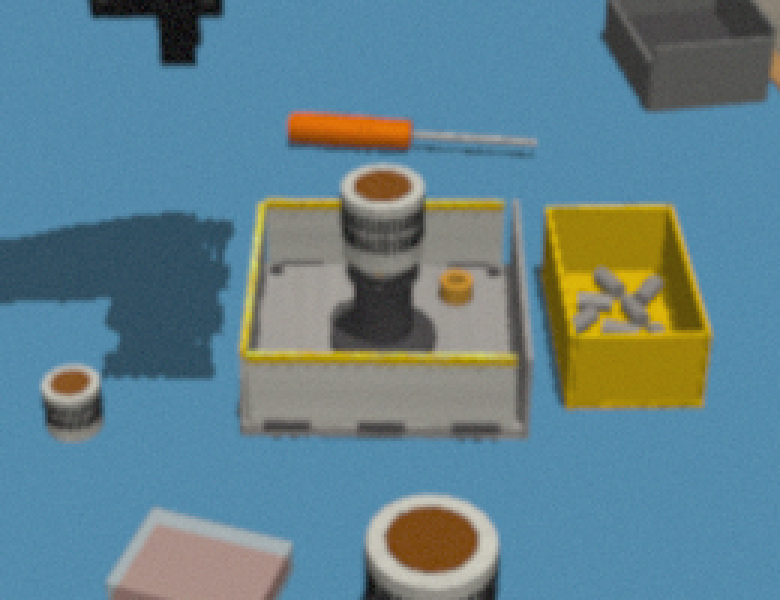

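View pics/t7.png

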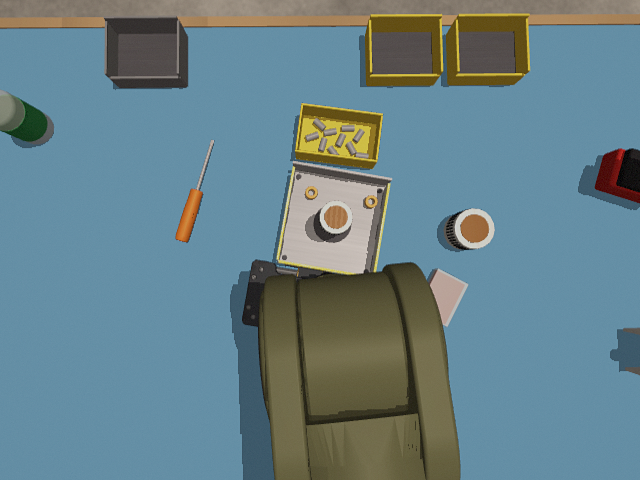

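All three walls stand upright, and their yellow edges form a clean box in both views. The side view still puts the collar at (0.605,-0.002); the top mask this time also took in a bush, so I ignore it. Now I move over the collar.

Emit:
{"fn": "play_rows", "kwargs": {
  "translation": [
    [15,0,0],
    [15,0,0],
    [15,0,0],
    [15,0,0],
    [15,0,0],
    [15,0,0],
    [15,0,0],
    [10,0,0],
    [6,0,0],
    [0,0,0]
  ],
  "turn": [
    [0,0,0],
    [0,0,0],
    [0,0,0],
    [0,0,0],
    [0,0,0],
    [0,0,0],
    [0,0,0],
    [0,0,0],
    [0,0,0],
    [0,0,0]
  ],
  "fingers": [1,1,1,1,1,1,1,1,1,1]
}}

```text
time: 20.55
position: [0.6051, -0.0014, 0.2292]
tool_rot: [-1.565, 0.145, -0.142]
ft_force: [-0.5, 0.1, -0.6]
grip_width: 0.967
```

```bash
python3 -c "
from h import *
st([0,0,101])"
```

```text
t 20.55 pos [ 0.6051 -0.0014  0.2292] tray [ -0.5   0.4 229.2] zang 1.388 down -1.0 F [-0.5  0.1 -0.6] q [ 0.84  0.44 -1.15  1.53  0.4   1.44  1.05] g 0.967
tool d mm [  0.7 128.2  -0.5]
```

Emit:
{"fn": "play_rows", "kwargs": {
  "translation": [
    [0.5,15,0],
    [0,15,0],
    [0,15,0],
    [0,15,0],
    [0,15,0],
    [0,15,0],
    [0,15,0],
    [0,13,0],
    [0,10,0],
    [0,0,0]
  ],
  "turn": [
    [0,0,0],
    [0,0,0],
    [0,0,0],
    [0,0,0],
    [0,0,0],
    [0,0,0],
    [0,0,0],
    [0,0,0],
    [0,0,0],
    [0,0,0]
  ],
  "fingers": [1,1,1,1,1,1,1,1,1,1]
}}

```text
time: 21.38
position: [0.6038, -0.0018, 0.0999]
tool_rot: [-1.566, 0.146, -0.14]
ft_force: [-1.6, -0.5, -0.5]
grip_width: 1.002
```

Emit:
{"fn": "play_rows", "kwargs": {
  "translation": [
    [0,0,0],
    [0,0,0],
    [0,0,0],
    [0,0,0],
    [0,0,0],
    [0,0,0],
    [0,0,0],
    [0,0,0],
    [0,0,0],
    [0,0,0]
  ],
  "turn": [
    [0,0,0],
    [0,0,0],
    [0,0,0],
    [0,0,0],
    [0,0,0],
    [0,0,0],
    [0,0,0],
    [0,0,0],
    [0,0,0],
    [0,0,0]
  ],
  "fingers": [-1,-1,-1,-1,-1,-1,-1,-1,-1,-1],
  "grip_force": 25
}}

```text
time: 22.22
position: [0.6055, -0.0016, 0.1029]
tool_rot: [-1.566, 0.143, -0.144]
ft_force: [0.5, -0.4, 2.9]
grip_width: 0.607
```

```bash
python3 -c "
from h import *
st([0,0,101])
cv2.imwrite('pics/s8.png',ctrl.get_image('side')[180:380,220:480].repeat(3,0).repeat(3,1))"
```

```text
t 22.22 pos [ 0.6055 -0.0016  0.1029] tray [ -0.    0.2 102.9] zang 1.388 down -1.0 F [ 0.5 -0.4  2.9] q [ 0.79  0.54 -1.08  1.68  0.51  1.23  0.98] g 0.607
tool d mm [ 0.   1.9 -0.2]
```

View pics/s8.png

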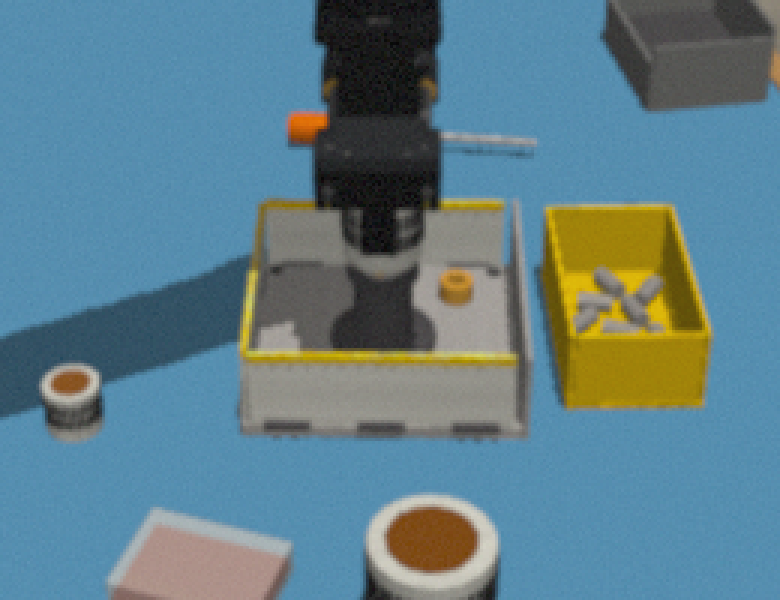

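Collar gripped: opening 0.607, about 53 mm. I turn it clockwise under a light downward push and watch for a drop in z.

Emit:
{"fn": "play_rows", "kwargs": {
  "translation": [
    [0,1,0],
    [0,1,0],
    [0,1,0],
    [0,1,0],
    [0,0,0],
    [0,0,0],
    [0,0,0],
    [0,0,0],
    [0,0,0],
    [0,0,0]
  ],
  "turn": [
    [0,0,0],
    [0,0,0],
    [0,0.04,0],
    [0,0.04,0],
    [0,0.04,0],
    [0,0.04,0],
    [0,0.04,0],
    [0,0.04,0],
    [0,0.04,0],
    [0,0.04,0]
  ],
  "fingers": [-1,-1,-1,-1,-1,-1,-1,-1,-1,-1]
}}

```text
time: 23.1
position: [0.6076, -0.002, 0.1018]
tool_rot: [-1.535, 0.391, -0.4]
ft_force: [-1.0, -2.2, 13.6]
grip_width: 0.607
```

```bash
python3 -c "
from h import *
s,R=st();print(s['torque'])"
```

```text
t 23.1 pos [ 0.6076 -0.002   0.1018] tray [  2.1   0.2 101.8] zang 1.066 down -1.0 F [-1.  -2.2 13.6] q [ 0.75  0.51 -1.01  1.68  0.46  1.2   0.69] g 0.607
[-0.56050955  0.30010076  0.16077853]
```

Emit:
{"fn": "play_rows", "kwargs": {
  "translation": [
    [0,0,0],
    [0,0,0],
    [0,0,0],
    [0,0,0],
    [0,0,0],
    [0,0,0],
    [0,0,0],
    [0,0,0],
    [0,0,0],
    [0,0,0]
  ],
  "turn": [
    [0,0.025,0],
    [0,0.025,0],
    [0,0.025,0],
    [0,0.025,0],
    [0,0.025,0],
    [0,0.025,0],
    [0,0.025,0],
    [0,0.025,0],
    [0,0,0],
    [0,0,0]
  ],
  "fingers": [-1,-1,-1,-1,-1,-1,-1,-1,-1,-1]
}}

```text
time: 23.93
position: [0.6051, -0.0017, 0.0983]
tool_rot: [-1.5, 0.55, -0.55]
ft_force: [-0.0, 0.2, -2.1]
grip_width: 0.61
```

```bash
python3 -c "
from h import *
s,R=st();print(s['torque'])"
```

```text
t 23.93 pos [ 0.6051 -0.0017  0.0983] tray [-0.4  0.  98.3] zang 0.868 down -1.0 F [-0.   0.2 -2.1] q [ 0.72  0.5  -0.97  1.69  0.44  1.19  0.51] g 0.61
[ 0.01761781 -0.16210984 -0.05109294]
```

It dropped: z fell to 0.098 and the push force vanished. Firmer grip now, and push home.

Emit:
{"fn": "play_rows", "kwargs": {
  "translation": [
    [0,0,0],
    [0,0,0],
    [0,1,0],
    [0,1,0],
    [0,2,0],
    [0,2,0],
    [0,2,0],
    [0,2,0],
    [0,0,0],
    [0,0,0]
  ],
  "turn": [
    [0,0,0],
    [0,0,0],
    [0,0,0],
    [0,0,0],
    [0,0,0],
    [0,0,0],
    [0,0,0],
    [0,0,0],
    [0,0,0],
    [0,0,0]
  ],
  "fingers": [-1,-1,-1,-1,-1,-1,-1,-1,-1,-1],
  "grip_force": 50
}}

```text
time: 24.77
position: [0.6055, -0.0016, 0.0893]
tool_rot: [-1.5, 0.55, -0.55]
ft_force: [-3.0, -0.7, 6.9]
grip_width: 0.597
```

```bash
python3 -c "
from h import *
s,R=st();print(s['torque'])"
```

```text
t 24.77 pos [ 0.6055 -0.0016  0.0893] tray [-0.1  0.2 89.3] zang 0.868 down -1.0 F [-3.  -0.7  6.9] q [ 0.72  0.51 -0.96  1.7   0.45  1.18  0.5 ] g 0.597
[-0.13859225  0.50458301  0.02283458]
```

Emit:
{"fn": "play_rows", "kwargs": {
  "translation": [
    [0,1,0],
    [0,1,0],
    [0,1,0],
    [0,1,0],
    [0,1,0],
    [0,1,0],
    [0,1,0],
    [0,0,0],
    [0,0,0],
    [0,0,0]
  ],
  "turn": [
    [0,0,0],
    [0,0,0],
    [0,0,0],
    [0,0,0],
    [0,0,0],
    [0,0,0],
    [0,0,0],
    [0,0,0],
    [0,0,0],
    [0,0,0]
  ],
  "fingers": [-1,-1,-1,-1,-1,-1,-1,-1,-1,-1]
}}

```text
time: 25.6
position: [0.6057, -0.0017, 0.0885]
tool_rot: [-1.504, 0.549, -0.552]
ft_force: [-18.8, -3.6, 42.1]
grip_width: 0.6
```

```bash
python3 -c "
from h import *
s,R=st();print(s['torque'])
cv2.imwrite('pics/s9.png',ctrl.get_image('side')[220:340,260:420].repeat(5,0).repeat(5,1))"
```

```text
t 25.6 pos [ 0.6057 -0.0017  0.0885] tray [ 0.1  0.2 88.5] zang 0.868 down -1.0 F [-18.8  -3.6  42.1] q [ 0.71  0.51 -0.96  1.7   0.45  1.18  0.5 ] g 0.6
[-0.79029127  3.72492778 -0.01072943]
```

View pics/s9.png

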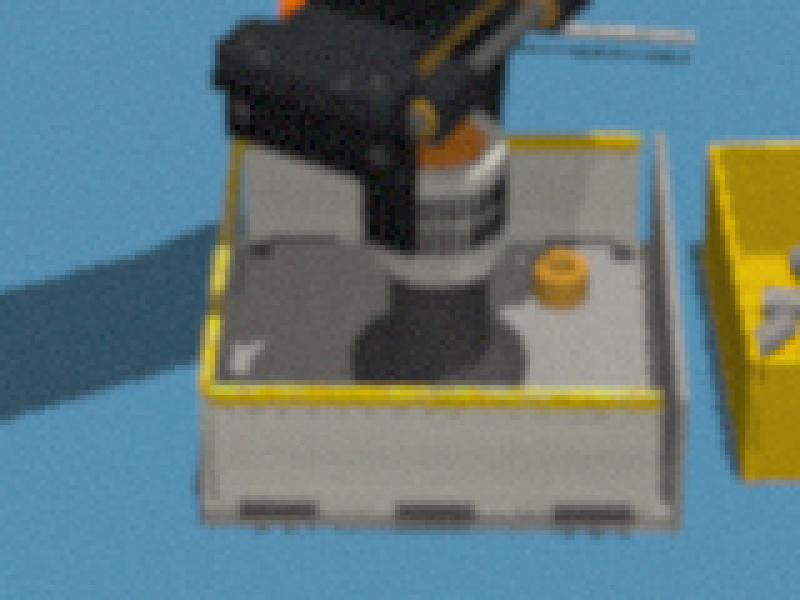

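Hard stop at z 0.0885, about 14 mm below the grip height, at 42 N. I ease the push a little, then check the rim height in the picture.

Emit:
{"fn": "play_rows", "kwargs": {
  "translation": [
    [0,-1,0],
    [0,-1,0],
    [0,-0.5,0],
    [0,0,0],
    [0,0,0],
    [0,0,0],
    [0,0,0],
    [0,0,0],
    [0,0,0],
    [0,0,0]
  ],
  "turn": [
    [0,0,0],
    [0,0,0],
    [0,0,0],
    [0,0,0],
    [0,0,0],
    [0,0,0],
    [0,0,0],
    [0,0,0],
    [0,0,0],
    [0,0,0]
  ],
  "fingers": [-1,-1,-1,-1,-1,-1,-1,-1,-1,-1]
}}

```text
time: 26.48
position: [0.6056, -0.0017, 0.0886]
tool_rot: [-1.503, 0.549, -0.552]
ft_force: [-12.9, -2.7, 29.3]
grip_width: 0.599
```

```bash
python3 -c "
from h import *
s,R=st();print(s['torque'])
b=ctrl.get_image('side')
d=-ray('side',(347,270))[1][:2];d/=np.linalg.norm(d)
for z in (.070,.073,.078,.084):
    u=proj('side',C+np.array([*(d*.027),z]));print(z,u,(u-[260,220])*5)
g=cv2.cvtColor(b,cv2.COLOR_BGR2GRAY)
print('now',list(enumerate(g[262:288,347:351].mean(1).astype(int),262)))
g0=cv2.cvtColor(cv2.imread('pics/side0.png'),cv2.COLOR_BGR2GRAY)
print('start',list(enumerate(g0[255:285,347:351].mean(1).astype(int),255)))
cv2.imwrite('pics/s10.png',b);cv2.imwrite('pics/t10.png',ctrl.get_image('top'))"
```

```text
t 26.48 pos [ 0.6056 -0.0017  0.0886] tray [ 0.1  0.1 88.6] zang 0.868 down -1.0 F [-12.9  -2.7  29.3] q [ 0.71  0.51 -0.96  1.7   0.45  1.18  0.5 ] g 0.599
[-0.53582418  2.4817978  -0.04498362]
0.07 [347.18507115 276.55132653] [435.92535575 282.75663264]
0.073 [347.1822926  275.30691304] [435.911463  276.5345652]
0.078 [347.17764412 273.225026  ] [435.8882206  266.12512999]
0.084 [347.17203678 270.71369866] [435.8601839  253.56849332]
now [(262, np.int64(73)), (263, np.int64(75)), (264, np.int64(87)), (265, np.int64(92)), (266, np.int64(81)), (267, np.int64(72)), (268, np.int64(71)), (269, np.int64(72)), (270, np.int64(81)), (271, np.int64(107)), (272, np.int64(124)), (273, np.int64(126)), (274, np.int64(128)), (275, np.int64(125)), (276, np.int64(113)), (277, np.int64(84)), (278, np.int64(57)), (279, np.int64(48)), (280, np.int64(47)), (281, np.int64(49)), (282, np.int64(50)), (283, np.int64(49)), (284, np.int64(51)), (285, np.int64(48)), (286, np.int64(51)), (287, np.int64(52))]
start [(255, np.int64(73)), (256, np.int64(74)), (257, np.int64(74)), (258, np.int64(88)), (259, np.int64(88)), (260, np.int64(75)), (261, np.int64(69)), (262, np.int64(75)), (263, np.int64(74)), (264, np.int64(88)), (265, np.int64(111)), (266, np.int64(123)), (267, np.int64(126)), (268, np.int64(127)), (269, np.int64(128)), (270, np.int64(119)), (271, np.int64(101)), (272, np.int64(80)), (273, np.int64(60)), (274, np.int64(45)), (275, np.int64(45)), (276, np.int64(47)), (277, np.int64(43)), (278, np.int64(42)), (279, np.int64(43)), (280, np.int64(43)), (281, np.int64(43)), (282, np.int64(45)), (283, np.int64(45)), (284, np.int64(46))]
```

View pics/s10.png

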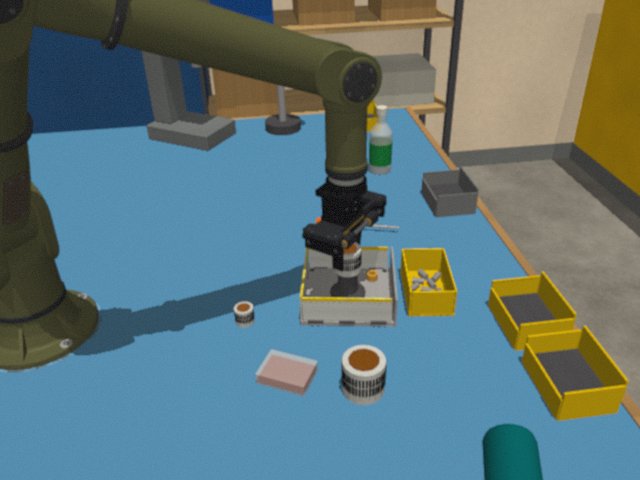

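The rim's lower edge moved from row 271.8 to 277.2; 14 mm predicts 5.8 px, and full home predicts row 276.6. The walls are upright, the bystanders have not moved, and the push holds at 29 N against the 10 N spring. I'm handing in.

```bash
python3 -c "
from bench import ctrl
print(ctrl.close_job())"
```

```text
the job is handed in; nothing more can be done
None
```

I folded up the right, left and near walls, then keyed the collar and pushed it home. I handed the job in at about 26.6 s with the fingers still holding it down at a 50 N grip setting. The hand-in gave no verdict.

**Walls:** I pushed each wall until I felt its stop. My first pass at the near wall failed: the finger slid over its low edge, so I went round again lower and it came up. All three stand upright in the pictures.

**Collar:** It dropped onto the pins after about 0.5 rad clockwise. It then came to a hard stop about 14 mm below the height at which I gripped it. The push reached 42 N there, and I eased it to 29 N.

**Last checks:**
- **Rim height:** the rim's lower edge moved 5.5 px in the side view against 5.8 px expected for 14 mm, so it is home to within about 1 mm.
- **Centring:** the gripper is within 0.2 mm of the measured collar centre. I did not measure the collar's tilt separately. A sideways force of about 13 N and a moment of 2.5 N m remain at the wrist.
- **Bystanders:** none looked moved by eye in the side view. I saved a last top view but did not look at it.
- **One reading disagreed:** a top-view colour mask put the collar about 5 mm off before the grip because it also caught a brass bush. I ignored it, as the side view and the earlier top reading agreed.

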